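# Shut the tea dispenser and hold its outlet slide at the mark

## Robot

A 7-joint arm with a two-finger parallel gripper is mounted at the origin on the work surface. World frame = base frame: x ahead of the robot, y to its left, z up, the work surface at z = 0. Lengths are in mm, angles in rad, forces in N, time in s.
With the tool pointing down it reaches from about 400 to 900 mm from the base axis. Payload 5.5 kg.
Tool frame: the origin (TCP) lies on the centre line of the jaws, within the pads' length; the fingertips stand 11 mm ahead of it and the grasp point (between the pads) lies 8 mm behind it; z points along the fingers, y is the line along which they close (so a half turn about z gives the same grasp; the last joint's range is limited). The gripper opens to 92 mm and grips with 3 to 60 N. Pads are 19 mm wide; open, the fingers measure 130 mm over their backs; the gripper's body (75 mm by 190 mm) begins 47 mm behind the grasp point.
Start: joints at [-0.994, 0.501, -0.427, 1.55, 0.221, 1.138, -0.21], TCP at [200.601, 618.271, 237.729] pointing down, gripper open.
Joint ranges: [-2.88, 2.88], [-0.31, 2.03], [-1.54, 1.56], [0.2, 2.42], [-1.41, 4.55], [0.19, 2.02], [-2.57, 2.57]. Speed limits (rad/s): [2.57, 2.57, 3.14, 3.14, 3.14, 3.14, 3.14].

## Interface

Orientations are given as a unit quaternion [w, x, y, z].
In Python, from rig import ctrl gives the robot as it stands.
- The arm moves only by the shell command python3 -m jog 'ROWS'. ROWS is JSON, a list of rows, each an object with "offset": the shift along the tool's x, y, z in m, a list of three; "turn": the turn about the tool's z in rad; "fingers": the finger opening in m, from 0 to 0.0918. In form: [{"offset": [dx, dy, dz], "turn": turn, "fingers": fingers}, ...]. A call has 1 to 20 rows; each row is the pose to reach, as a shift and turn from the pose commanded when the call began, along the tool's axes at that moment; what a row does not reach only later rows make up. A row lasts 1/10 s, in which the tool goes at most 50 mm and 8.59 degrees, less where a joint would pass 70% of its speed; a pose out of reach is approached as far as the arm can. A call with a gripper value outside its range is refused whole. The fingers move at their own pace and stop on an object; the grip force is fixed at half the most. Time passes only in rows, so rows that repeat a pose let the fingers close. It gives the time, the measured TCP pose, the force, the opening and the grip force at its end, in the units of the state.
- ctrl.get_obs(): the state, without advancing time (a new reading comes with each control period).
- ctrl.grab_frame(name): name is "scene" or "top" or "wrist"; returns a dict with "pixels" (420x560x3 uint8, red, green, blue), "K" (3x3 intrinsics, pixels), "origin" and "orientation" of the camera in the world. Camera axes: x right, y up, looking along -z (the intrinsics and any distortion apply to the point x, -y, -z); pixel columns grow to the right and rows downward; lengths in mm; the calibration is good to about 2 mm. A picture is of the moment at which its call begins. There is no depth.
- ctrl.job_done(): hands the job in; it is judged then, once.
The state is a dict: "clock": time; "qpos": joint angles; "joint_velocities": joint speeds; "joint_torque": joint torques, N m; "eef_pos": TCP position; "orientation": TCP orientation; "force": force on the tool from outside, world axes, zero at the start; "ft_torque": the same for the moment, N m; "opening": finger opening in mm; "grasp_force": force on a finger pad.
Only numpy, scipy, OpenCV 4.12 (cv2) and the standard library are available. Lean on these libraries where they do the work, as an engineer would, in place of code of your own. Each camera call takes 0.05 s, during which the arm holds its last target. There are 200 camera calls.

## Task

Gently lower the open lid of the tea dispenser until it is fully shut, then take the black upright grip of its spring-loaded outlet slide, pull it straight out until the yellow pointer is level with the red mark, and keep it there. The slide springs back if let go, so finish while still holding it at the mark, with the lid still shut. Leave the saucers, jam jar, tea glass and spoon rest where they stand, and do not shift the red mark.

Things in the scene. Friction and masses are not known exactly. Their poses are not given: they have to be found in the camera images.
- dispenser: Tea dispenser, fixed. Origin: on the table under the centre of its hopper; -x points to its front, where the slide pulls out. Dark wood plinth 120 (x) x 140 (y) x 45 high, white open-topped hopper on it, same footprint, rim 115 high; a pale deck 140 wide, 12 high reaches to 215 in front of the origin and carries only slide and mark. A steel spout sticks out 40 at the +y side, 20 to 50 high.
- tea_lid (a joint): Lid angle, rad: 0 = shut flat on the hopper, grows as it opens (starts 0.75 to 1.2, stop at 1.5). Flat wooden lid 122 (front to back) x 142 x 8 mm, about 0.12 kg, no knob, hinged along the hopper's back (+x) rim. Stiff hinge (0.18 N m): it stays where it is left and must be pushed all the way down, with 1 to 3 N on the outer face near its free edge.
- lid_hinge (a point): Middle of the lid's hinge line (along the dispenser's y), at the lid's underside, 115 mm above the table, 60 mm behind the dispenser's origin. Turns with the lid: -x points from the hinge to the free edge, z is the normal of the outer (upper) face, which lies 8 mm off.
- lid_edge (a point): Middle of the lid's free edge, on the outer face, 122 mm from the hinge.
- tea_slide: Outlet slide; runs out along the dispenser's -x, 85 mm travel. Origin on the grip's centre line, 22 mm above the table; at rest 120 mm in front of the dispenser's origin (60 clear of the hopper). Bar 40 wide, 10 thick, with a black upright grip 18 (x) x 26 (y) mm from 32 to 115 mm above the table, free all round; grasp its top 40 mm from above. Spring back: 3.6 N at rest plus 1.2 N per 10 mm.
- pointer (a point): Middle of the yellow pointer strip across the slide (6 x 70 x 4 mm), straight under the grip's centre, 35 mm above the table; moves with the slide.
- mark (a point): Middle between the two red tabs on the deck (each 6 mm in x, 26 in y, centred 53 mm to either side, tops 35 mm above the table); the line through them is the mark. Axes as the dispenser's. 22 to 70 mm in front of the pointer's rest place, clamped. The slide is at the mark when the pointer's x in this frame is 0.
- saucer_a: White ceramic saucer, 136 mm across, 18 high, loose, under the spout; origin at its underside's centre. Leave alone.
- saucer_b: Blue ceramic saucer, 136 mm across, 18 high, loose; origin at its underside's centre. Leave alone.
- jam_jar: Closed glass jam jar with red cap, 72 mm across, 100 high, loose; origin at its underside's centre. Leave alone. Farther out, in the far right corner (-y), stands a fixed steel samovar 270 high, in the far left corner a fixed green three-tier tray 190 high, at the far edge (x over 0.78 m) a biscuit tin 45 high.
- tea_glass: Tea glass, 68 mm across, 90 high, loose; origin at its underside's centre. Leave alone.
- spoon_rest: Beech spoon rest 80 (x) x 190 (y) x 22 mm, loose; origin at its underside's centre. Leave alone.

How it is judged:
By the outcome, as a careful person would: the job done as asked, in the order asked, and still so for the second after the job is handed in, while the arm keeps its last pose, push and grip.
It also fails if it takes over 58 s, if anything falls off the work surface, if the arm or the gripper's body presses on something with over 40 N, if the wrist force passes 120 N, or if a joint passes its speed limit or range.

## Working session

There is one attempt and no reset: what is moved stays moved. The work goes in short steps, Python scripts to look and compute and a shell command to move; the robot and the scene stay as the last step left them, time stands still between calls to the robot, and variables do not carry over. Pictures are saved under pics/ and viewed, at most 10 in all, crops included, and the job is handed in when it is done.

```bash
mkdir -p pics; ls; cat > h.py <<'E'
from rig import ctrl
import numpy as np, cv2
from scipy.spatial.transform import Rotation as R
def rot(q): return R.from_quat(np.roll(q,-1)).as_matrix()
def grab(n,f):
    d=ctrl.grab_frame(n); cv2.imwrite('pics/'+f+'.png',cv2.cvtColor(d['pixels'],cv2.COLOR_RGB2BGR)); np.save('pics/'+f+'.npy',d,allow_pickle=True); return d
def load(f): return np.load('pics/'+f+'.npy',allow_pickle=True).item()
def ray(d,u,v):
    K=np.array(d['K']); p=np.linalg.solve(K,[u,v,1.]); p=np.array([p[0],-p[1],-p[2]])
    return np.array(d['origin']),rot(d['orientation'])@p
def onz(d,u,v,z):
    o,r=ray(d,u,v); return o+r*(z-o[2])/r[2]
def proj(d,P):
    p=rot(d['orientation']).T@(np.array(P,float)-d['origin']); q=np.array(d['K'])@[p[0],-p[1],-p[2]]; return q[:2]/q[2]
E
python3 - <<'E'
from h import *
for n in('scene','top'):
    d=grab(n,n+'0'); print(n,[k for k in d],np.round(d['origin']),np.round(d['orientation'],3),d['K'])
a=cv2.imread('pics/scene0.png')
o=ctrl.get_obs(); print(o)
E
```

```text
pics
scene ['pixels', 'K', 'origin', 'orientation'] [1309.  190. 1147.] [0.592 0.193 0.241 0.745] [[523.29059083   0.         296.82584467]
 [  0.         523.29059083 214.19126661]
 [  0.           0.           1.        ]]
top ['pixels', 'K', 'origin', 'orientation'] [ 386.   33. 1311.] [-0.703 -0.052  0.058  0.707] [[385.41119832   0.         282.12012857]
 [  0.         385.41119832 209.44376627]
 [  0.           0.           1.        ]]
{'clock': 0.1, 'qpos': array([-0.99379718,  0.50177446, -0.42682525,  1.55136097,  0.22075292,
        1.13828163, -0.21029308]), 'joint_velocities': array([ 0.0006837 , -0.00208903, -0.00125717, -0.0024062 ,  0.00013146,
       -0.00050471, -0.00120959]), 'joint_torque': array([-9.79276694e-03, -5.67876828e+01, -5.83791018e+00, -2.79910326e+01,
       -6.89896359e-02,  2.40871467e-02,  3.98079317e-05]), 'eef_pos': array([200.45742024, 617.66460964, 236.76437319]), 'orientation': array([-1.97311648e-04,  1.56229825e-01,  9.87720330e-01, -8.68000087e-04]), 'force': array([ 0.49664198, -0.21807225, -0.46014602]), 'ft_torque': array([ 0.06846519, -0.02765712,  0.01175011]), 'grasp_force': 0.0, 'opening': 91.98284930614693}
```

View pics/scene0.png

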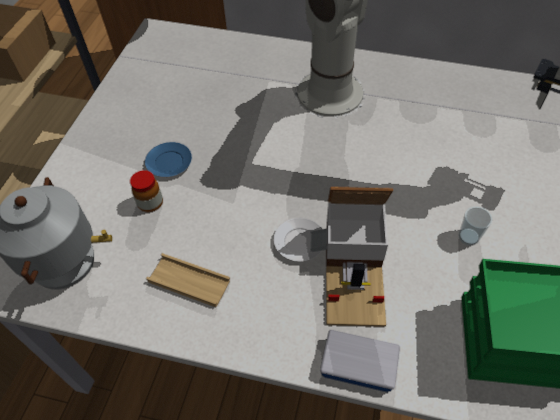

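View pics/top0.png

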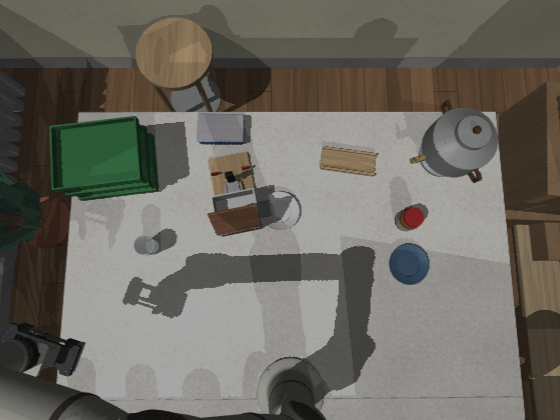

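The dispenser stands with its front facing away from the robot: in the top view the deck is near (232,170) and the lid near (236,218). The lid's hinge is on the robot's side. I'll zoom in.

```bash
python3 - <<'E'
from h import *
s=cv2.imread('pics/scene0.png')[170:340,280:420]; t=cv2.imread('pics/top0.png')[130:250,190:310]
s=cv2.resize(s,None,fx=3.5,fy=3.5,interpolation=cv2.INTER_CUBIC)[:590,:400]; s=cv2.resize(cv2.imread('pics/scene0.png')[175:330,310:400],None,fx=3.8,fy=3.8,interpolation=cv2.INTER_CUBIC)
t=cv2.resize(t[10:115,5:95],None,fx=4.4,fy=4.4,interpolation=cv2.INTER_CUBIC)
H=max(s.shape[0],t.shape[0]); c=np.zeros((H,s.shape[1]+t.shape[1],3),np.uint8); c[:s.shape[0],:s.shape[1]]=s; c[:t.shape[0],s.shape[1]:]=t
print(s.shape,t.shape); cv2.imwrite('pics/crop0.png',c)
for f in('scene0','top0'):
    d=load(f); h=cv2.cvtColor(d['pixels'],cv2.COLOR_RGB2HSV)
    m=(((h[...,0]<6)|(h[...,0]>174))&(h[...,1]>170)&(h[...,2]>70)).astype(np.uint8)
    n,_,st,ce=cv2.connectedComponentsWithStats(m)
    for i in range(1,n):
        if st[i,4]>5: print(f,'red',st[i],ce[i].round(1),onz(d,*ce[i],35).round())
E
```

```text
(589, 342, 3) (462, 396, 3)
scene0 red [131 171  24  18 357] [142.5 179.8] [ 506. -428.   35.]
scene0 red [328 294  12   3  26] [332.9 295.3] [735. 148.  35.]
scene0 red [374 296  10   3  29] [378.7 297. ] [715. 253.  35.]
top0 red [242 166   7   3  10] [245.  166.8] [735. 147.  35.]
top0 red [211 172   7   3  10] [214.1 172.8] [714. 252.  35.]
top0 red [404 208  19  19 292] [413. 217.] [ 559. -417.   35.]
```

View pics/crop0.png

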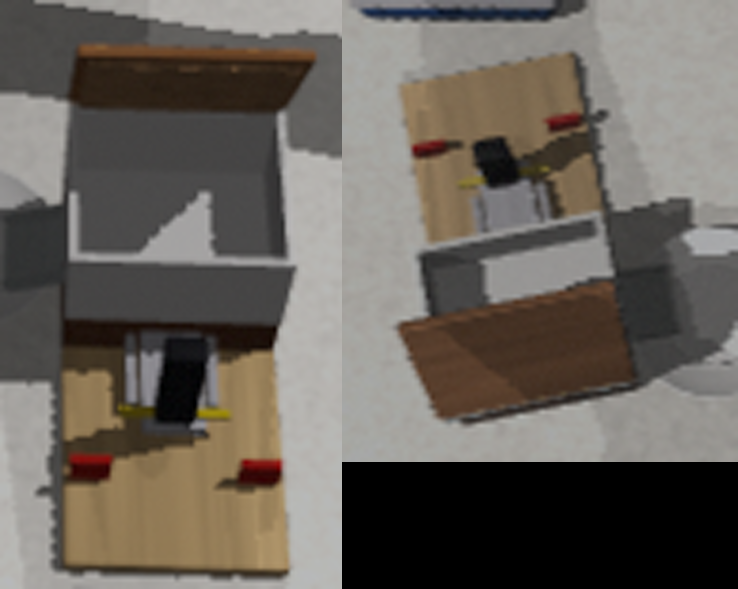

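The crop shows the red tabs, the yellow pointer (about (356,284) in scene, (232,180) in top), the black grip, and the lid standing open above the hopper.

```bash
python3 - <<'E'
from h import *
from scipy.optimize import least_squares
S,T=load('scene0'),load('top0')
m=np.array([725,200.]);y=np.array([735-714.5,147.5-252.5]);y/=np.linalg.norm(y);f=np.array([-y[1],y[0]]);print('front',f,np.arctan2(f[1],f[0]))
for d,(u0,u1,v0,v1) in((S,(330,385,265,300)),(T,(205,255,155,195))):
    h=cv2.cvtColor(d['pixels'],cv2.COLOR_RGB2HSV);k=np.zeros(h.shape[:2],bool);k[v0:v1,u0:u1]=1
    k&=(h[...,0]>22)&(h[...,0]<35)&(h[...,1]>190)&(h[...,2]>80)
    v,u=np.nonzero(k);P=np.array([onz(d,a,b,36)[:2] for a,b in zip(u,v)])
    print(len(u),'pointer ahead of mark',np.mean((P-m)@f) if len(u) else 0,'lat',((P-m)@y).min(),((P-m)@y).max())
# lid edges
c=lambda x,yy:((x-342)/4.4+195,140+yy/4.4)
s=lambda x,yy:(310+x/3.8,175+yy/3.8)
tp=[c(400,324),c(612,283)]; ho=[c(440,416),c(635,380)]
se=[s(78,47),s(315,54)]
# intersect of free edge mid: top and scene
mid=lambda p:np.mean(p,0)
o1,r1=ray(T,*mid(tp));o2,r2=ray(S,*mid(se))
A=np.c_[r1,-r2];t=np.linalg.lstsq(A,o2-o1,rcond=None)[0];p1=o1+r1*t[0];p2=o2+r2*t[1];print('edge',p1.round(),p2.round())
print('hinge',onz(T,*mid(ho),119).round())
for s_ in(25,30,35,40,45,50):
    O=m-f*(s_+120);print(s_,'O',O.round(),'hinge',(O-60*f).round())
E
```

```text
front [0.98146916 0.19162017] 0.19281264051468222
20 pointer ahead of mark -34.53746523297096 lat -33.35340115350759 33.62247517363186Traceback (most recent call last):
  File "<stdin>", line 9, in <module>
ValueError: operands could not be broadcast together with shapes (0,) (2,)
```

```bash
python3 - <<'E'
from h import *
S,T=load('scene0'),load('top0')
m=np.array([725,200.]);f=np.array([.9815,.1916]);s_=34.5
O=m-f*(s_+120);H=O-60*f;print('grip',m-f*s_,'O',O.round(),'H',H.round())
c=lambda x,yy:((x-342)/4.4+195,140+yy/4.4)
s=lambda x,yy:(310+x/3.8,175+yy/3.8)
mid=lambda p:np.mean(p,0)
tp=mid([c(400,324),c(612,283)]); ho=mid([c(440,416),c(635,380)]); se=mid([s(78,47),s(315,54)])
o1,r1=ray(T,*tp);o2,r2=ray(S,*se)
t=np.linalg.lstsq(np.c_[r1,-r2],o2-o1,rcond=None)[0];print('edge',(o1+r1*t[0]).round(),(o2+r2*t[1]).round())
print('hinge seen',onz(T,*ho,119).round())
for a in np.arange(.7,1.3,.1):
    P=np.r_[H,115]+122*np.r_[np.cos(a)*f,np.sin(a)]+8*np.r_[-np.sin(a)*f,np.cos(a)]
    print(a.round(1),P.round(),proj(T,P).round(1),proj(S,P).round(1),'seen',np.round(tp,1),np.round(se,1))
q=ctrl.get_obs();print(q['eef_pos'],rot(q['orientation']).round(3))
E
```

```text
grip [691.13825 193.3898 ] O [573. 170.] H [514. 159.]
edge [558. 165. 229.] [558. 169. 229.]
hinge seen [508. 155. 119.]
0.7 [601. 176. 200.] [229.9 196.2] [360.5 211.7] seen [232.3 209. ] [361.7 188.3]
0.8 [592. 174. 208.] [230.1 198.6] [360.7 206.3] seen [232.3 209. ] [361.7 188.3]
0.9 [583. 172. 216.] [230.4 201.3] [360.9 200.9] seen [232.3 209. ] [361.7 188.3]
1.0 [573. 170. 222.] [230.7 204.4] [361.  195.4] seen [232.3 209. ] [361.7 188.3]
1.1 [562. 168. 227.] [231.2 207.9] [361.1 190.1] seen [232.3 209. ] [361.7 188.3]
1.2 [551. 166. 232.] [231.7 211.5] [361.1 185. ] seen [232.3 209. ] [361.7 188.3]
1.3 [539. 164. 235.] [232.3 215.4] [361. 180.] seen [232.3 209. ] [361.7 188.3]
[200.45742024 617.66460964 236.76437319] [[-0.951  0.309 -0.001]
 [ 0.309  0.951 -0.002]
 [ 0.    -0.002 -1.   ]]
```

Fused estimate: lid angle about 1.13 rad, free edge near (558,167,229), and the slide has to come out about 34.5 mm. I'll move to the outer side of the lid, aligned with the dispenser and with fingers closed.

```bash
python3 -m jog '[{"offset":[-0.03,-0.024,-0.01],"turn":-0.1,"fingers":0},{"offset":[-0.07,-0.056,-0.02],"turn":-0.2,"fingers":0},{"offset":[-0.105,-0.084,-0.02],"turn":-0.3,"fingers":0},{"offset":[-0.14,-0.112,-0.02],"turn":-0.4,"fingers":0},{"offset":[-0.175,-0.14,-0.02],"turn":-0.507,"fingers":0},{"offset":[-0.21,-0.168,-0.02],"turn":-0.507,"fingers":0},{"offset":[-0.245,-0.196,-0.02],"turn":-0.507,"fingers":0},{"offset":[-0.28,-0.224,-0.02],"turn":-0.507,"fingers":0},{"offset":[-0.315,-0.252,-0.02],"turn":-0.507,"fingers":0},{"offset":[-0.35,-0.28,-0.02],"turn":-0.507,"fingers":0},{"offset":[-0.385,-0.308,-0.02],"turn":-0.507,"fingers":0},{"offset":[-0.41,-0.328,-0.02],"turn":-0.507,"fingers":0},{"offset":[-0.425,-0.34,-0.02],"turn":-0.507,"fingers":0},{"offset":[-0.431,-0.344,-0.02],"turn":-0.507,"fingers":0},{"offset":[-0.431,-0.344,-0.02],"turn":-0.507,"fingers":0},{"offset":[-0.431,-0.344,-0.02],"turn":-0.507,"fingers":0}]'
python3 - <<'E'
from h import *
q=ctrl.get_obs();print(q['clock'],q['eef_pos'],rot(q['orientation']).round(3),q['force'],q['opening'])
grab('scene','scene1');a=cv2.imread('pics/scene1.png')[100:340,250:450];cv2.imwrite('pics/c1.png',cv2.resize(a,None,fx=2.5,fy=2.5))
E
```

```text
clock: 1.7
eef_pos: [503.5, 159.5, 257.5]
orientation: [-0.0, -0.097, 0.995, 0.0]
force: [0.8, 0.8, -0.3]
opening: 0.2
grasp_force: 0.0
1.7 [503.54885989 159.49528558 257.5353615 ] [[-0.981 -0.194 -0.001]
 [-0.194  0.981  0.001]
 [ 0.001  0.001 -1.   ]] [ 0.75342929  0.77485416 -0.33061669] 0.1572364192541688
```

View pics/c1.png

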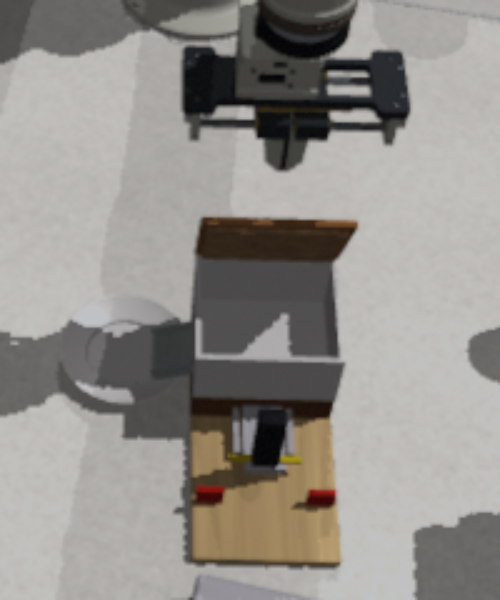

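```bash
python3 -m jog '[{"offset":[-0.005,0.002,0.015],"turn":0,"fingers":0},{"offset":[-0.010,0.002,0.030],"turn":0,"fingers":0},{"offset":[-0.018,0.002,0.033],"turn":0,"fingers":0},{"offset":[-0.024,0.002,0.033],"turn":0,"fingers":0},{"offset":[-0.029,0.002,0.033],"turn":0,"fingers":0},{"offset":[-0.033,0.002,0.033],"turn":0,"fingers":0},{"offset":[-0.036,0.002,0.033],"turn":0,"fingers":0},{"offset":[-0.039,0.002,0.034],"turn":0,"fingers":0},{"offset":[-0.042,0.002,0.035],"turn":0,"fingers":0},{"offset":[-0.045,0.002,0.036],"turn":0,"fingers":0},{"offset":[-0.048,0.002,0.0375],"turn":0,"fingers":0},{"offset":[-0.051,0.002,0.039],"turn":0,"fingers":0},{"offset":[-0.054,0.002,0.041],"turn":0,"fingers":0},{"offset":[-0.057,0.002,0.0425],"turn":0,"fingers":0},{"offset":[-0.060,0.002,0.0445],"turn":0,"fingers":0}]'
```

```text
clock: 3.25
eef_pos: [563.2, 171.6, 213.1]
orientation: [0.0, -0.096, 0.995, 0.0]
force: [-1.9, -0.2, -0.0]
opening: 0.5
grasp_force: 0.6
```

```bash
python3 -m jog '[{"offset":[-0.0022,0,0.0016],"turn":0,"fingers":0},{"offset":[-0.0043,0,0.0031],"turn":0,"fingers":0},{"offset":[-0.0064,0,0.0047],"turn":0,"fingers":0},{"offset":[-0.0084,0,0.0063],"turn":0,"fingers":0},{"offset":[-0.0104,0,0.008],"turn":0,"fingers":0},{"offset":[-0.0124,0,0.0098],"turn":0,"fingers":0},{"offset":[-0.0143,0,0.0116],"turn":0,"fingers":0},{"offset":[-0.0162,0,0.0134],"turn":0,"fingers":0},{"offset":[-0.018,0,0.0153],"turn":0,"fingers":0},{"offset":[-0.0198,0,0.0172],"turn":0,"fingers":0},{"offset":[-0.0215,0,0.0193],"turn":0,"fingers":0},{"offset":[-0.0232,0,0.0213],"turn":0,"fingers":0},{"offset":[-0.0248,0,0.0234],"turn":0,"fingers":0},{"offset":[-0.0263,0,0.0255],"turn":0,"fingers":0},{"offset":[-0.0278,0,0.0277],"turn":0,"fingers":0},{"offset":[-0.0293,0,0.0298],"turn":0,"fingers":0},{"offset":[-0.0307,0,0.0321],"turn":0,"fingers":0},{"offset":[-0.0321,0,0.0343],"turn":0,"fingers":0},{"offset":[-0.0334,0,0.0366],"turn":0,"fingers":0},{"offset":[-0.0346,0,0.0389],"turn":0,"fingers":0}]'
```

```text
clock: 5.25
eef_pos: [597.0, 178.2, 174.1]
orientation: [0.0, -0.096, 0.995, 0.0]
force: [-1.5, -0.1, 0.5]
opening: 0.4
grasp_force: 0.5
```

```bash
python3 -m jog '[{"offset":[-0.0012,0,0.0024],"turn":0,"fingers":0},{"offset":[-0.0023,0,0.0048],"turn":0,"fingers":0},{"offset":[-0.0033,0,0.0072],"turn":0,"fingers":0},{"offset":[-0.0043,0,0.0096],"turn":0,"fingers":0},{"offset":[-0.0053,0,0.0121],"turn":0,"fingers":0},{"offset":[-0.0062,0,0.0146],"turn":0,"fingers":0},{"offset":[-0.007,0,0.0171],"turn":0,"fingers":0},{"offset":[-0.0077,0,0.0196],"turn":0,"fingers":0},{"offset":[-0.0084,0,0.0222],"turn":0,"fingers":0},{"offset":[-0.009,0,0.0247],"turn":0,"fingers":0},{"offset":[-0.0096,0,0.0273],"turn":0,"fingers":0},{"offset":[-0.0101,0,0.0299],"turn":0,"fingers":0},{"offset":[-0.0105,0,0.0325],"turn":0,"fingers":0},{"offset":[-0.0109,0,0.0351],"turn":0,"fingers":0},{"offset":[-0.0112,0,0.0370],"turn":0,"fingers":0},{"offset":[-0.0112,0,0.0380],"turn":0,"fingers":0}]'
```

```text
clock: 6.85
eef_pos: [607.9, 180.3, 136.1]
orientation: [0.0, -0.096, 0.995, 0.0]
force: [-0.5, 0.1, 0.7]
opening: 0.2
grasp_force: 0.5
```

```bash
python3 -m jog '[{"offset":[0,0,0.0005],"turn":0,"fingers":0},{"offset":[0,0,0.001],"turn":0,"fingers":0},{"offset":[0,0,0.0015],"turn":0,"fingers":0},{"offset":[0,0,0.002],"turn":0,"fingers":0},{"offset":[0,0,0.002],"turn":0,"fingers":0},{"offset":[0,0,0.002],"turn":0,"fingers":0}]'; python3 -m jog '[{"offset":[0,0,0.0004],"turn":0,"fingers":0},{"offset":[0,0,0.0008],"turn":0,"fingers":0},{"offset":[0,0,0.0008],"turn":0,"fingers":0}]'
```

```text
clock: 7.45
eef_pos: [608.1, 180.4, 134.4]
orientation: [0.0, -0.096, 0.995, 0.0]
force: [0.1, 0.4, 0.3]
opening: 0.6
grasp_force: 0.4
clock: 7.75
eef_pos: [608.1, 180.3, 134.3]
orientation: [0.0, -0.096, 0.995, -0.0]
force: [-1.7, -0.7, 5.8]
opening: 0.8
grasp_force: 2.9
```

The lid met its stop: force rose to 5.8 N with no further travel. Next I'll lift, open, go above the grip and look.

```bash
python3 -m jog '[{"offset":[0,0,-0.005],"turn":0,"fingers":0},{"offset":[0,0,-0.02],"turn":0,"fingers":0},{"offset":[0,0,-0.045],"turn":0,"fingers":0},{"offset":[-0.02,-0.001,-0.055],"turn":0,"fingers":0.03},{"offset":[-0.045,-0.002,-0.055],"turn":0,"fingers":0.07},{"offset":[-0.065,-0.003,-0.055],"turn":0,"fingers":0.07},{"offset":[-0.08,-0.003,-0.055],"turn":0,"fingers":0.07},{"offset":[-0.084,-0.003,-0.055],"turn":0,"fingers":0.07},{"offset":[-0.084,-0.003,-0.055],"turn":0,"fingers":0.07},{"offset":[-0.084,-0.003,-0.055],"turn":0,"fingers":0.07}]'
python3 - <<'E'
from h import *
a=grab('wrist','w2');b=grab('scene','s2')
q=ctrl.get_obs();print(q['eef_pos'],q['force'])
i=cv2.imread('pics/s2.png')[170:340,290:430];i=cv2.resize(i,(346,420));cv2.imwrite('pics/c2.png',cv2.resize(np.hstack([cv2.imread('pics/w2.png'),i])[:, :],(800,371)))
E
```

```text
clock: 8.75
eef_pos: [690.1, 193.5, 188.7]
orientation: [-0.0, -0.097, 0.995, 0.0]
force: [0.7, 0.0, 0.7]
opening: 51.7
grasp_force: 0.0
[690.09421462 193.4825434  188.71171855] [-0.10898647  0.54406643  0.25043084]
```

View pics/c2.png

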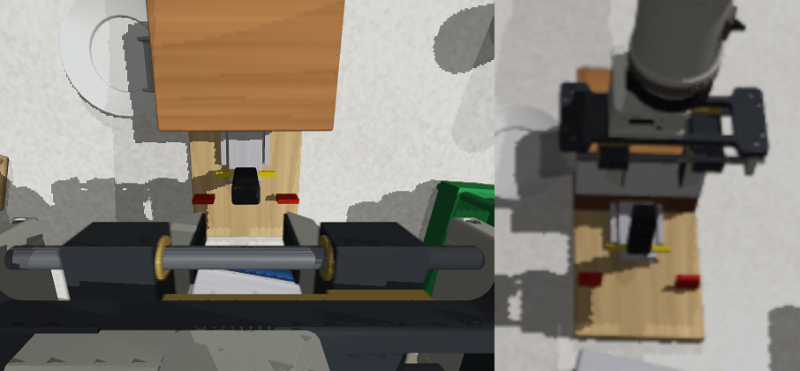

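The wrist view shows the lid flat, the grip near (278,205) in wrist pixels, the yellow strip at (278,196) and the tabs at (231,225) and (326,224).

```bash
cat > meas.py <<'E'
from h import *
f=np.array([.9815,.1916]);y=np.array([.1916,-.9815])
def blobs(d,z,lo,hi,win,mn=6):
    h=cv2.cvtColor(d['pixels'],cv2.COLOR_RGB2HSV); k=cv2.inRange(h,lo,hi)
    w=np.zeros_like(k);w[win[0]:win[1],win[2]:win[3]]=1;k*=w
    n,_,st,ce=cv2.connectedComponentsWithStats(k)
    return [(st[i].tolist(),ce[i].round(1).tolist(),onz(d,*ce[i],z)[:2].round(1)) for i in range(1,n) if st[i,4]>=mn]
E
python3 - <<'E'
from meas import *
d=load('w2');W=(140,240,200,350)
print('yel',blobs(d,37,(22,150,80),(36,255,255),W));print('red',blobs(d,35,(0,170,70),(6,255,255),W))
for k in blobs(d,115,(0,0,0),(179,255,40),(170,240,240,320),30):print('blk',k)
u=proj(d,[691.1,193.4,115]);print('grip top pred',u, 'pointer pred',proj(d,[691.1,193.4,37]))
c=cv2.resize(d['pixels'][150:240,215:345,::-1],None,fx=6,fy=6,interpolation=cv2.INTER_CUBIC);cv2.imwrite('pics/c3.png',c)
E
```

```text
yel [([244, 194, 21, 7, 121], [254.1, 196.6], array([695.1, 170.6])), ([291, 194, 20, 6, 114], [300.9, 196.6], array([685.6, 218.8]))]
red [([237, 220, 7, 8, 18], [241.0, 222.3], array([726.5, 161.6])), ([313, 220, 26, 11, 250], [325.6, 225.1], array([712.2, 252.2])), ([218, 226, 24, 5, 116], [229.2, 228.0], array([735.5, 149.9]))]
blk ([263, 190, 31, 41, 1174], [277.6, 210.8], array([682.1, 193. ]))
grip top pred [275.96811775 221.45685987] pointer pred [276.13414477 197.05130428]
```

View pics/c3.png

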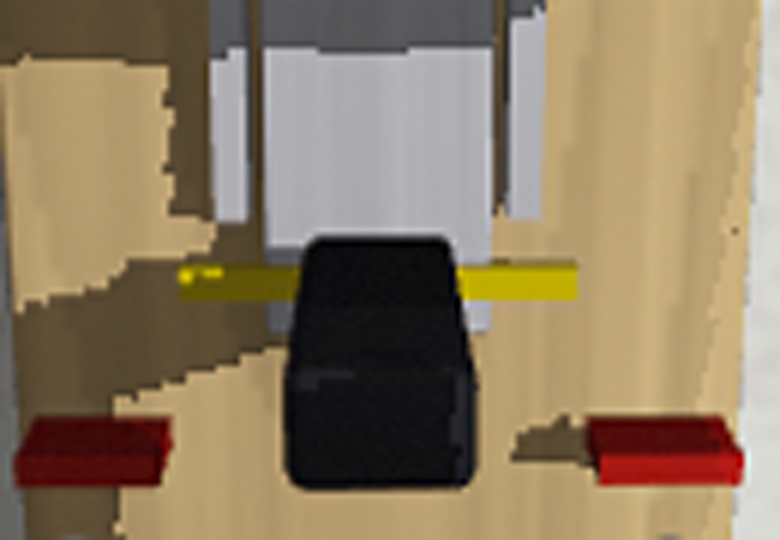

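The grip top is at about (278,221) px. The pointer measures (690.3,194.7), within 1–2 mm of my estimate. Descend and grasp.

```bash
python3 -m jog '[{"offset":[-0.0005,0.001,0.015],"turn":0,"fingers":0.07},{"offset":[-0.0005,0.001,0.035],"turn":0,"fingers":0.07},{"offset":[-0.0005,0.001,0.055],"turn":0,"fingers":0.07},{"offset":[-0.0005,0.001,0.075],"turn":0,"fingers":0.07},{"offset":[-0.0005,0.001,0.09],"turn":0,"fingers":0.07},{"offset":[-0.0005,0.001,0.098],"turn":0,"fingers":0.07},{"offset":[-0.0005,0.001,0.1],"turn":0,"fingers":0.07},{"offset":[-0.0005,0.001,0.1],"turn":0,"fingers":0.07}]'; python3 -m jog '[{"offset":[0,0,0],"turn":0,"fingers":0.05},{"offset":[0,0,0],"turn":0,"fingers":0.035},{"offset":[0,0,0],"turn":0,"fingers":0.02},{"offset":[0,0,0],"turn":0,"fingers":0.01},{"offset":[0,0,0],"turn":0,"fingers":0.01},{"offset":[0,0,0],"turn":0,"fingers":0.01},{"offset":[0,0,0],"turn":0,"fingers":0.01},{"offset":[0,0,0],"turn":0,"fingers":0.01}]'
```

```text
clock: 9.65
eef_pos: [691.3, 194.7, 88.6]
orientation: [0.0, -0.096, 0.995, 0.0]
force: [-0.2, 0.2, -0.3]
opening: 70.2
grasp_force: 0.0
clock: 10.45
eef_pos: [691.1, 194.9, 88.6]
orientation: [0.0, -0.097, 0.995, 0.0]
force: [-0.7, 0.9, 0.3]
opening: 25.5
grasp_force: 30.0
```

```bash
python3 -m jog '[{"offset":[-0.002,0,0],"turn":0,"fingers":0.01},{"offset":[-0.005,0,0],"turn":0,"fingers":0.01},{"offset":[-0.008,0,0],"turn":0,"fingers":0.01},{"offset":[-0.011,0,0],"turn":0,"fingers":0.01},{"offset":[-0.014,0,0],"turn":0,"fingers":0.01},{"offset":[-0.017,0,0],"turn":0,"fingers":0.01},{"offset":[-0.02,0,0],"turn":0,"fingers":0.01},{"offset":[-0.023,0,0],"turn":0,"fingers":0.01},{"offset":[-0.026,0,0],"turn":0,"fingers":0.01},{"offset":[-0.029,0,0],"turn":0,"fingers":0.01},{"offset":[-0.032,0,0],"turn":0,"fingers":0.01},{"offset":[-0.033,0,0],"turn":0,"fingers":0.01},{"offset":[-0.034,0,0],"turn":0,"fingers":0.01},{"offset":[-0.034,0,0],"turn":0,"fingers":0.01},{"offset":[-0.034,0,0],"turn":0,"fingers":0.01}]'
python3 - <<'E'
from meas import *
a=grab('wrist','w4');b=grab('scene','s4')
for d,W in((a,(100,300,200,350)),(b,(270,310,315,395))):
    print('yel',blobs(d,37,(22,150,60),(36,255,255),W,3));print('red',blobs(d,35,(0,170,50),(6,255,255),W))
l=cv2.resize(a['pixels'][140:300,200:350,::-1],(560,597),interpolation=cv2.INTER_CUBIC)
r=cv2.resize(b['pixels'][260:325,360-45:395,::-1],(240,195),interpolation=cv2.INTER_CUBIC)
c=np.zeros((597,800,3),np.uint8);c[:,:560]=l;c[:195,560:]=r;r2=cv2.resize(b['pixels'][170:330,310:410,::-1],(240,384));c[200:584,560:]=r2;cv2.imwrite('pics/c4.png',c)
E
```

```text
clock: 11.95
eef_pos: [723.6, 201.4, 88.6]
orientation: [-0.001, -0.097, 0.995, -0.0]
force: [-8.7, -0.0, 5.4]
opening: 26.0
grasp_force: 30.0
yel [([228, 224, 30, 10, 279], [242.4, 228.6], array([727. , 177.1])), ([296, 224, 30, 10, 281], [310.8, 228.6], array([717.6, 225.4])), ([223, 266, 10, 21, 82], [227.1, 274.5], array([765.7, 171.6])), ([325, 268, 4, 7, 12], [326.6, 270.7], array([748.2, 244.7])), ([327, 275, 4, 10, 18], [328.5, 280.6], array([756.1, 248.1])), ([328, 286, 4, 5, 10], [329.1, 288.4], array([762.5, 250.2])), ([225, 290, 2, 2, 3], [225.3, 290.3], array([779.4, 172.3])), ([328, 292, 2, 3, 4], [328.5, 292.8], array([766.3, 250.6]))]
red [([200, 219, 27, 17, 401], [212.0, 226.9], array([730.7, 155.1])), ([327, 219, 23, 17, 343], [339.2, 226.7], array([712.9, 245.7]))]
yel [([342, 294, 9, 4, 26], [345.5, 295.4], array([729.2, 176.7])), ([363, 295, 8, 3, 21], [366.9, 295.9], array([719.1, 225.9]))]
red [([328, 295, 11, 6, 52], [333.2, 297.8], array([740.8, 149.6])), ([373, 296, 11, 6, 57], [378.2, 298.5], array([718.7, 253. ]))]
```

View pics/c4.png

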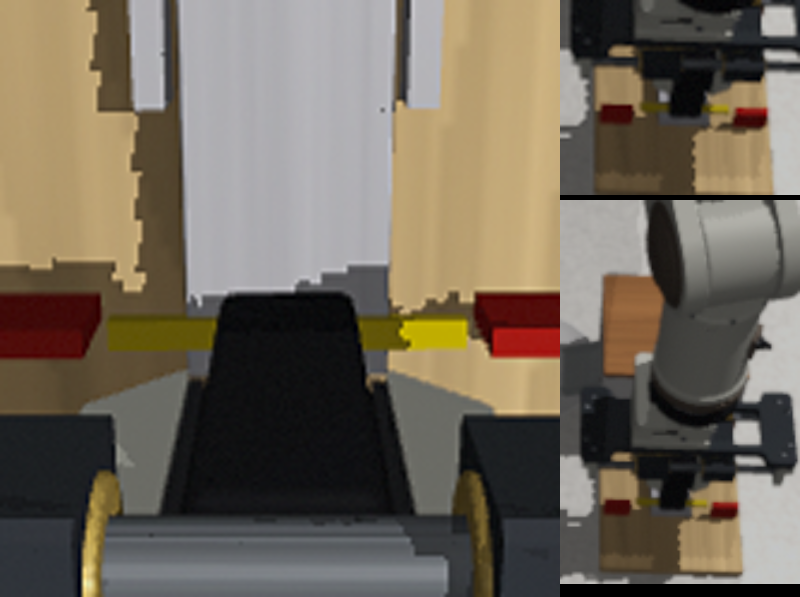

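The view shows the yellow strip (about row 229 in wrist) slightly short of the red tabs' top faces. I'll compare the far top edges of the strip and tabs, since both are 6 mm wide.

```bash
cat > edge.py <<'E'
from meas import *
import sys
def edges(d,cols,lo,hi,z,side,rows):
    h=cv2.cvtColor(d['pixels'],cv2.COLOR_RGB2HSV);k=cv2.inRange(h,lo,hi);k[:rows[0]]=0;k[rows[1]:]=0;o=[]
    for u in cols:
        v=np.nonzero(k[:,u])[0]
        if len(v): o.append(onz(d,u,v.max()+.5 if side>0 else v.min()-.5,z)[:2]@f)
    return np.round(np.median(o),2),len(o)
Y=((22,150,60),(36,255,255));Rd=((0,170,50),(6,255,255))
def go(w,s):
    d=load(w)
    for n,c,L,z in(('redL',range(204,222),Rd,35),('yelL',range(232,254),Y,37),('yelR',range(300,322),Y,37),('redR',range(334,347),Rd,35)): print('wrist far',n,edges(d,c,*L,z,1,(200,262)))
    d=load(s)  # far camera: upper edge = near top edge
    for n,c,L,z in(('redL',range(330,337),Rd,35),('yelL',range(343,349),Y,37),('yelR',range(364,370),Y,37),('redR',range(375,382),Rd,35)): print('scene near',n,edges(d,c,*L,z,-1,(280,310)))
if __name__=='__main__': go(*sys.argv[1:])
E
python3 edge.py w4 s4
python3 -c "
from meas import *
d=load('w4');print(d['origin'])"
```

```text
wrist far redL (np.float64(753.63), 18)
wrist far yelL (np.float64(751.28), 22)
wrist far yelR (np.float64(751.28), 22)
wrist far redR (np.float64(753.63), 13)
scene near redL (np.float64(747.32), 7)
scene near yelL (np.float64(744.79), 6)
scene near yelR (np.float64(745.54), 6)
scene near redR (np.float64(746.19), 7)
[649.40887463 187.06609777 236.37527778]
```

```bash
python3 -m jog '[{"offset":[-0.001,0,0],"turn":0,"fingers":0.01},{"offset":[-0.0021,0,0],"turn":0,"fingers":0.01},{"offset":[-0.0021,0,0],"turn":0,"fingers":0.01},{"offset":[-0.0021,0,0],"turn":0,"fingers":0.01},{"offset":[-0.0021,0,0],"turn":0,"fingers":0.01}]'
python3 - <<'E'
from meas import *
a=grab('wrist','w5');b=grab('scene','s5');t=grab('top','t5')
l=cv2.resize(a['pixels'][190:270,200:350,::-1],(560,298),interpolation=cv2.INTER_CUBIC)
r=cv2.resize(b['pixels'][170:320,310:400,::-1],(240,400),interpolation=cv2.INTER_CUBIC)
c=np.zeros((580,800,3),np.uint8);c[:298,:560]=l;c[:400,560:]=r;c[300:580,:560]=cv2.resize(t['pixels'][130:250,170:410,::-1],(560,280));cv2.imwrite('pics/c5.png',c)
E
python3 edge.py w5 s5
```

```text
clock: 12.55
eef_pos: [725.6, 201.8, 88.6]
orientation: [-0.001, -0.097, 0.995, -0.0]
force: [-7.0, -0.2, 5.9]
opening: 25.9
grasp_force: 30.0
wrist far redL (np.float64(754.07), 18)
wrist far yelL (np.float64(753.29), 22)
wrist far yelR (np.float64(753.29), 22)
wrist far redR (np.float64(753.29), 13)
scene near redL (np.float64(747.32), 7)
scene near yelL (np.float64(747.25), 6)
scene near yelR (np.float64(748.16), 6)
scene near redR (np.float64(746.19), 7)
```

View pics/c5.png

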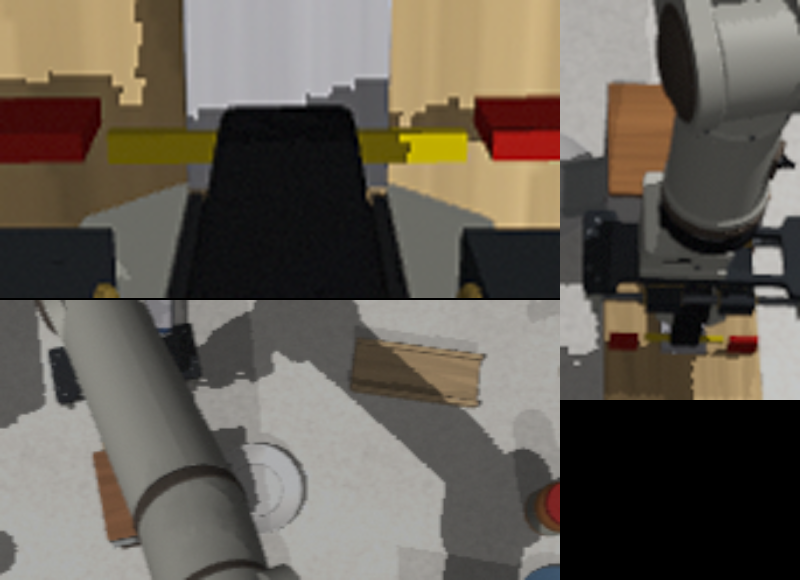

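The pointer is level with the tabs, within about 0.5 mm averaged over both views. The lid is flat and the grip is firm, so I'm handing in.

```bash
python3 -m jog '[{"offset":[0,0,0],"turn":0,"fingers":0.01},{"offset":[0,0,0],"turn":0,"fingers":0.01},{"offset":[0,0,0],"turn":0,"fingers":0.01}]'; python3 -c "
from rig import ctrl
print(ctrl.job_done())"
```

```text
clock: 13.0
eef_pos: [725.6, 201.8, 88.6]
orientation: [-0.001, -0.097, 0.995, -0.0]
force: [-6.8, -1.0, 6.6]
opening: 25.9
grasp_force: 30.0
the job is handed in; nothing more can be done
None
```

The job is handed in at 13.0 s: the lid is shut, and the gripper is holding the slide with the pointer level with the red mark, to about 0.5 mm going by the wrist and scene cameras.

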